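# Load the slide-staining shaker

### The arm

A 6-joint arm with a two-finger parallel gripper is mounted at the origin on the work surface. World frame = base frame: x ahead of the robot, y to its left, z up, the work surface at z = 0. Lengths are in mm, angles in rad, forces in N, time in s.
With the tool pointing down it reaches from about 400 to 925 mm from the base axis. Payload 12.5 kg.
Tool frame: the origin (TCP) lies at the very end of the fingers, on their centre line; the grasp point (between the pads) lies 19 mm behind it; z points along the fingers, y is the line along which they close (so a half turn about z gives the same grasp; the last joint's range is limited). The gripper opens to 95 mm and grips with 3 to 60 N. Pads are 20 mm wide; open, the fingers measure 119 mm over their backs; the gripper's body (75 mm by 180 mm) begins 59 mm behind the grasp point.
Start: joints at [-1.311, 0.491, 1.559, -0, 1.092, -0.106], TCP at [223.584, -583.658, 214.661] pointing down, gripper open.
Joint ranges: [-3.1, 3.1], [-0.84, 2.19], [0.05, 2.79], [-1.13, 4.28], [0.06, 2.93], [-2.69, 2.69]. Speed limits (rad/s): [2.22, 2.22, 2.79, 3.14, 3.14, 3.14].

### API

Orientations are given as [roll, pitch, yaw] about the fixed x, y, z axes, in that order (R = Rz(yaw) Ry(pitch) Rx(roll)).
In Python, from cell import * gives the robot as it stands.
- The arm moves only by the tool jog_arm, never from a script. Its argument "targets" is a list of rows, each an object with "turn": the turn, a rotation vector about the world's x, y, z in degrees, a list of three; "slide": the shift along the world's x, y, z in mm, a list of three; "claw": the opening in per cent of the stroke, from 0 (shut) to 100 (fully open). In form: [{"turn": [wx, wy, wz], "slide": [x, y, z], "claw": claw}, ...]. A call has 1 to 5 rows; each row shifts and turns the commanded pose from where the row before left it; what a row does not reach is not made up. A row lasts 1/8 s, in which the tool goes at most 62.5 mm and 10.7 degrees, less where a joint would pass 70% of its speed; a pose out of reach is approached as far as the arm can. A call with a gripper value outside its range is refused whole. The fingers move at their own pace and stop on an object; the grip force is fixed at half the most. Time passes only in rows, so rows that do not move let the fingers close. It gives the time, the measured TCP pose, the force, the opening and the grip force at its end, in the units of the state.
- state(): the state, without advancing time (a new reading comes with each control period).
- read_camera(name): name is "scene" or "top" or "wrist"; returns a dict with "frame" (400x640x3 uint8, blue, green, red), "mtx" (3x3 intrinsics, pixels), "R" (3x3) and "t" (3): a world point X has camera coordinates R X + t. Camera axes: x right, y down, z forward; pixel columns grow to the right and rows downward; lengths in mm; the calibration is good to about 2 mm. A picture is of the moment at which its call begins. There is no depth.
- job_done(): hands the job in; it is judged then, once.
Trained networks look in the newest picture that a camera, given by its name, has taken for a name from the list of things; names that differ only in an ending like _2 or _b are one class to them, and where a whole thing is asked for, a point or a joint stands for the part that bears it (a point fixed in the world has none). Each returns a list of dicts, best first, with "conf" (0 to 1); they miss things now and then, are a little off and sometimes report something else, mostly with a low value. They report only what shows in the picture. A call takes as long as a camera call. They do not tell look-alikes from the thing itself.
- look_for(query, camera): "xy" ([column, row] in pixels, amid what is visible of it).
The state is a dict: "t": time; "joints": joint angles; "qvel": joint speeds; "tau": joint torques, N m; "eef_pos": TCP position; "tcp_rot": TCP orientation; "ft_force": force on the tool from outside, world axes, zero at the start; "moment": the same for the moment, N m; "opening": opening from 0.0 (shut) to 1.0 (fully open); "grip_force": force on a finger pad.
Only numpy, scipy, OpenCV 4.12 (cv2) and the standard library are available. Lean on these libraries where they do the work, as an engineer would, in place of code of your own. Each camera call takes 0.05 s, during which the arm holds its last target. There are 200 camera calls.

### The job

Get the staining shaker going: find by trying which insert nests in each pot (seated on the pot's inner ledge, its drum flush with the rim, neither proud nor dropped through to the bottom) and load every pot on the shaker; then press the red hold-down lever until its detent holds it; then push the selector in, turn it clockwise to the green mark and let it spring out. An insert that belongs to none of the pots goes upright in the spares tray; leave the pots standing on the shaker and the bottle, slide box and red case alone.

Things in the scene. Friction and masses are not known exactly. Their poses are not given: they have to be found in the camera images.
- pot_a: steel pot, loose, 0.9 kg, upright on the shaker's mat; two or three of the three are present. Outer diameter 84, height 70; origin: centre of its underside. Wide bore 30 deep from the rim to a ledge 40 above the origin, then a narrower bore to the floor, 10 above the origin. Bores differ: wide / narrow 54/44, 64/54 or 74/64; which pot has which is not told
- pot_b: steel pot, loose, 0.9 kg, upright on the shaker's mat; two or three of the three are present. Outer diameter 84, height 70; origin: centre of its underside. Wide bore 30 deep from the rim to a ledge 40 above the origin, then a narrower bore to the floor, 10 above the origin. Bores differ: wide / narrow 54/44, 64/54 or 74/64; which pot has which is not told
- pot_c: steel pot, loose, 0.9 kg, upright on the shaker's mat; two or three of the three are present. Outer diameter 84, height 70; origin: centre of its underside. Wide bore 30 deep from the rim to a ledge 40 above the origin, then a narrower bore to the floor, 10 above the origin. Bores differ: wide / narrow 54/44, 64/54 or 74/64; which pot has which is not told
- insert_a: insert, loose, 0.18 to 0.29 kg, upright on the bench. Origin: centre of underside. Aluminium drum 30 high, foot bevelled 4; 12 mm stem; blue handle 18 x 18 (along body x, y) from 80 to 110 up. Drums are 50, 60, 70 in diameter, which is which is not told. Origin above the pot's: nested, on the ledge, 40; too big, up on the rim, 70; too small, on the floor or askew, 10
- insert_b: insert, loose, 0.18 to 0.29 kg, upright on the bench. Origin: centre of underside. Aluminium drum 30 high, foot bevelled 4; 12 mm stem; blue handle 18 x 18 (along body x, y) from 80 to 110 up. Drums are 50, 60, 70 in diameter, which is which is not told. Origin above the pot's: nested, on the ledge, 40; too big, up on the rim, 70; too small, on the floor or askew, 10
- insert_c: insert, loose, 0.18 to 0.29 kg, upright on the bench. Origin: centre of underside. Aluminium drum 30 high, foot bevelled 4; 12 mm stem; blue handle 18 x 18 (along body x, y) from 80 to 110 up. Drums are 50, 60, 70 in diameter, which is which is not told. Origin above the pot's: nested, on the ledge, 40; too big, up on the rim, 70; too small, on the floor or askew, 10
- shaker: fixed shaker, a white and green slab 170 (x) by 460 (y), black mat on top where the pots stand in a row along its y, mat surface 45 above the bench. Origin: centre of its underside. Its place and yaw vary. The hold-down lever is near its +y end (y = 185)
- lever (a joint): sprung hold-down lever of the shaker, a steel bar with a red pad at its -x end; hinged 55 beyond the shaker's centre line (at shaker x = +55, y = 185, z = 68). 0 = up (leaning 0.32 rad above level), grows as pressed down, stop at 0.36. It goes past a sprung detent near 0.22 and is then held at about 0.28; let go earlier it springs back to 0. Pressing on the pad takes 3 to 12 N
- lever_pad (a point): middle of the upper face of the red lever pad (pad 40 along the lever, 34 wide), 120 from the hinge; with the lever up it is about 110 above the bench; fully down it is about 41 lower and 5 further out (shaker -x)
- tray: fixed white spares tray, open-topped, 130 (x) by 160 (y), walls 5 thick and 25 high, floor 5 thick. Origin: centre of its underside
- control: fixed grey control unit, 130 (x) by 120 (y) by 55 high, black panel on top with the selector knob in the middle and three marks round it: white at its front (-x), green 0.9 rad clockwise from that, orange 1.8 rad clockwise. Origin: centre of its underside
- selector (a joint): rotation of the selector knob: 0 = its white pointer at the white mark (off, the start), 0.9 = green mark (shake), 1.8 = orange mark (fast); grows clockwise seen from above. Knob out, it is locked at these positions (play about 0.06 rad, up to 0.2 if forced); it turns freely only while pushed in by more than 7 mm. Between positions it cannot come out
- plunger (a joint): how far the selector knob is pushed in: 0 = out, 0.009 m = fully in; a spring pushes it out with 3.5 N (out) to 10 N (fully in)
- selector_grip (a point): on the selector's axis, 90 above the bench when out, 13 below the top of the knob's bar grip. The bar is 48 long, 16 wide and 32 high, stands on a disc of 52 diameter (disc top 17 below this point) and turns with the knob; this frame's x is along the bar, the pointer end is -x
- reagent: bystander, loose, to be left where it is. Amber bottle, 48 diameter, 85 high. Origin: centre of its underside
- slide_box: bystander, loose, to be left where it is. White slide box 90 x 160 x 32. Origin: centre of its underside
- red_case: bystander, loose, to be left where it is. Red case 50 (x) by 110 (y) by 35. Origin: centre of its underside
Mind the look-alikes: they are no part of the job. What is shaped like the insert_c but black or turquoise is not meant. What is shaped like the insert_a but pink is not meant.

How it is judged:
By the outcome, as a careful person would: the job done as asked, in the order asked, and still so for the second after the job is handed in, with the robot touching nothing.
Of pot_a, pot_b, pot_c only 2 to 3 are there at a start; the rules pass over those that are not, and their reading is None.
At some moment in a run one of insert_a, insert_b, insert_c may be knocked a few centimetres aside while the robot is not near it.
It also fails if it takes over 200 s, if anything falls off the work surface, if the arm or the gripper's body presses on something with over 40 N, if the wrist force passes 120 N, or if a joint passes its speed limit or range.

## Working session

There is one attempt and no reset: what is moved stays moved. The work goes in short steps, Python scripts to look and compute and a tool call to move; the robot and the scene stay as the last step left them, time stands still between calls to the robot, and variables do not carry over. Pictures are saved under pics/ and viewed, at most 14 in all, crops included, and the job is handed in when it is done.

Besides the shell and the picture viewer there is one more tool, called after ">>>" as name(argument=value, ...) on one line, values as JSON. jog_arm: Moves the arm, as the interface text tells. Its arguments: {"type":"object","properties":{"targets":{"type":"array","items":{"type":"object","properties":{"turn":{"type":"array","items":{"type":"number"}},"slide":{"type":"array","items":{"type":"number"}},"claw":{"type":"number"}}}}},"required":["targets"]}

```bash
ls; mkdir -p pics
cat > h.py <<'E'
from cell import *
import numpy as np, cv2
def snap(cam,fn=None):
    c=read_camera(cam)
    if fn: cv2.imwrite('pics/'+fn,c['frame'])
    return c
def px2w(c,uv,z):
    d=c['R'].T@np.linalg.inv(c['mtx'])@np.array([uv[0],uv[1],1.]); o=-c['R'].T@c['t']
    return o+d*(z-o[2])/d[2]
def w2px(c,X):
    p=c['mtx']@(c['R']@np.array(X,float)+c['t']); return p[:2]/p[2]
E
python3 - <<'E'
from h import *
for n in('scene','top'):
    c=snap(n,n+'.png'); print(n,c['mtx'].tolist(),(-c['R'].T@c['t']).round(),c['R'].round(2).tolist())
s=state();print(s['eef_pos'],s['tcp_rot'],s['opening'],s['t'],s['ft_force'])
E
```

```text
pics
scene [[403.54700595908133, 0.0, 318.0108135411852], [0.0, 403.54700595908133, 201.14246952753658], [0.0, 0.0, 1.0]] [1487.  162.  864.] [[-0.19, 0.98, -0.01], [0.62, 0.11, -0.77], [-0.76, -0.15, -0.63]]
top [[384.41944778748643, 0.0, 320.00049338902727], [0.0, 384.41944778748643, 203.61581187379235], [0.0, 0.0, 1.0]] [ 439.  -21. 1063.] [[-0.01, -1.0, 0.01], [-0.99, 0.01, -0.12], [0.12, -0.01, -0.99]]
[ 223.52712793 -583.4511703   214.1428469 ] [-3.14068023e+00 -1.00025927e-04  3.65755569e-01] 1.0006627335318405 0.1 [ 0.29658395 -0.19009624 -0.87296474]
```

View pics/top.png

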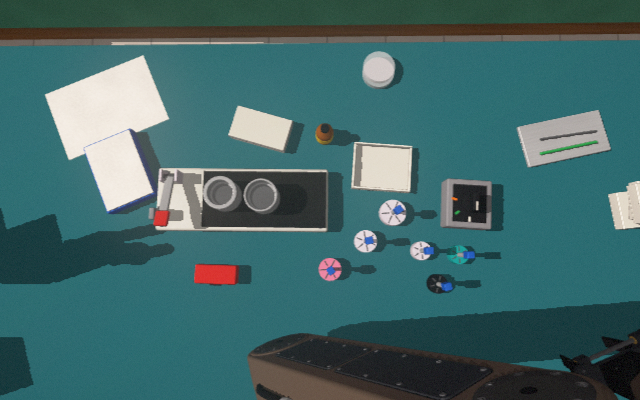

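View pics/scene.png

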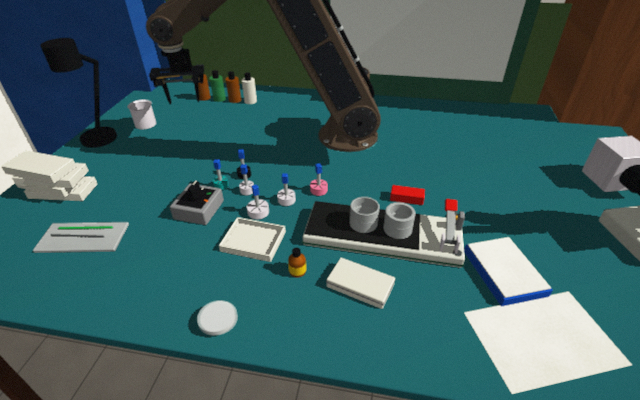

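Top view: candidates for inserts are the aluminium ones at (393,212), (366,240) and (421,251). The look-alikes are pink (330,269), turquoise (460,254) and black (439,284). Two pots stand at (222,193) and (262,196), with the lever pad at (161,217), tray at (383,167) and selector at (467,204). I'm choosing the three plain aluminium inserts and checking them in a crop.

Run:
```python
from h import *
c=snap('top'); f=c['frame']
a=cv2.resize(f[180:300,310:500],None,fx=4,fy=4,interpolation=cv2.INTER_CUBIC)
cv2.imwrite('pics/c1.png',a)
b=cv2.resize(f[160:240,140:290],None,fx=5,fy=5,interpolation=cv2.INTER_CUBIC)
cv2.imwrite('pics/c2.png',b)
for q in['insert_a','pot_a','lever_pad','tray','selector_grip','control','shaker']:
    print(q,[(np.round(d['xy']).tolist(),round(d['conf'],2)) for d in look_for(q,'top')][:7])
```

```text
insert_a [([332.0, 270.0], 0.67), ([434.0, 283.0], 0.66), ([461.0, 253.0], 0.65), ([394.0, 212.0], 0.64), ([219.0, 272.0], 0.58), ([421.0, 251.0], 0.52)]
pot_a [([263.0, 196.0], 0.81), ([221.0, 196.0], 0.78)]
lever_pad []
tray [([379.0, 168.0], 0.65)]
selector_grip [([472.0, 204.0], 0.82), ([167.0, 203.0], 0.51), ([222.0, 195.0], 0.47)]
control [([466.0, 203.0], 0.61)]
shaker [([241.0, 206.0], 0.69)]
```

View pics/c1.png

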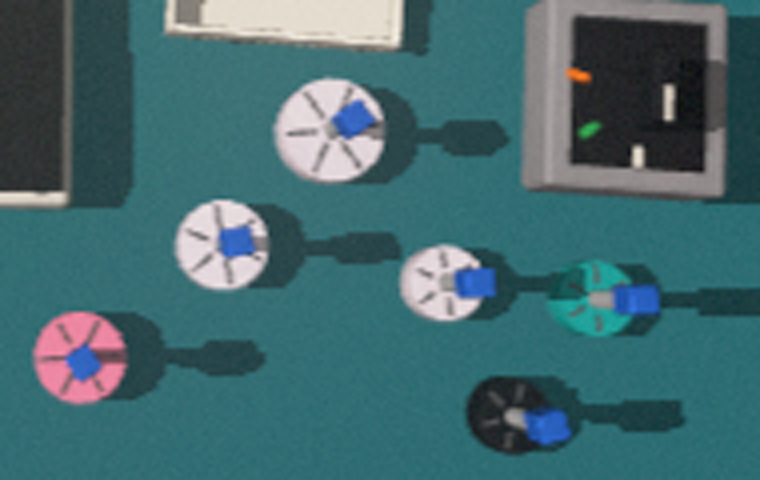

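View pics/c2.png

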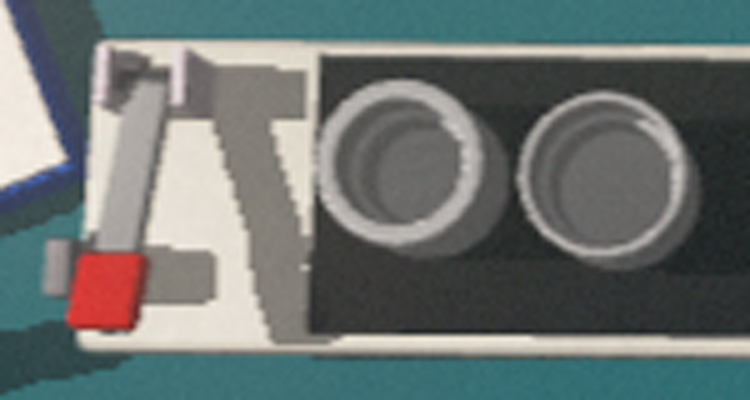

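The crop confirms three aluminium inserts: large at (392,213), mid at (365,241), small at (421,251). Pot bores look like about 64 on the left and 74 on the right, so I expect mid into the left pot, large into the right, and small as the spare. Next I'll work out positions.

Run:
```python
from h import *
c=snap('top')
f=lambda n,u,v,z:print(n,px2w(c,(u,v),z).round(1)[:2])
f('big',310+330/4,180+131/4,30);f('mid',310+222/4,180+245/4,30);f('small',310+443/4,180+283/4,30)
f('bigH',310+354/4,180+118/4,110);f('midH',310+237/4,180+241/4,110);f('smallH',310+475/4,180+283/4,110)
f('potL',140+399/5,160+163/5,115);f('potR',140+603/5,160+174/5,115)
f('pad',140+108/5,160+290/5,110)
for p in((163.0,170),(327,172),(327,230),(156,229)): f('shk',*p,40)
for p in((355,142.5),(412,145),(410.5,191.5),(352,188)): f('tray',*p,25)
for n,p in(('w',(638,155)),('g',(590,130)),('o',(578,75)),('bar',(669,102)),('tl',(540,5)),('tr',(725,8)),('bl',(525,188)),('br',(725,197))): f(n,310+p[0]/4,180+p[1]/4,110 if n=='bar' else 56)
w=snap('wrist'); print((-w['R'].T@w['t']).round(), w['R'].round(2).tolist(), state()['eef_pos'],w['mtx'][0,0])
```

```text
big [ 538.6 -223.7]
mid [ 463.  -148.5]
small [ 435.6 -295.4]
bigH [ 538.8 -223.3]
midH [ 463.5 -148. ]
smallH [ 435.6 -293.9]
potL [586.8 221.3]
potR [579.8 119.9]
pad [525.8 365.7]
shk [662.3 394.9]
shk [650.9 -48.4]
shk [494.  -45.8]
shk [503.1 407.8]
tray [ 736.3 -127.9]
tray [ 727.1 -286. ]
tray [ 596.7 -276.2]
tray [ 608.6 -116.4]
w [ 517.4 -420.8]
g [ 534.3 -390.2]
o [ 571.  -384.3]
bar [ 546.1 -420.9]
tl [ 618.3 -361.7]
tr [ 614.6 -485. ]
bl [ 496.7 -345.2]
br [ 489.  -476.3]
[ 291. -557.  386.] [[0.36, -0.93, -0.0], [-0.9, -0.35, 0.26], [-0.24, -0.09, -0.97]] [ 223.57090709 -583.65968685  214.66366424] 343.13834238950915
```

>>> jog_arm(targets=[{"slide": [24, 44, 3], "turn": [0, 0, -2.1], "claw": 60}, {"slide": [24, 44, 3], "turn": [0, 0, -2.1], "claw": 60}, {"slide": [24, 44, 3], "turn": [0, 0, -2.1], "claw": 60}, {"slide": [24, 44, 3], "turn": [0, 0, -2.1], "claw": 60}, {"slide": [24, 44, 3], "turn": [0, 0, -2.1], "claw": 60}])

```text
t: 1.23
eef_pos: [344.2, -362.3, 230.0]
tcp_rot: [3.141, -0.0, 0.181]
ft_force: [0.4, 0.4, 0.2]
opening: 0.609
grip_force: 0.0
```

>>> jog_arm(targets=[{"slide": [24, 43, 0], "turn": [0, 0, -2.1], "claw": 60}, {"slide": [24, 43, 0], "turn": [0, 0, -2.1], "claw": 60}, {"slide": [24, 43, 0], "turn": [0, 0, -2.1], "claw": 60}, {"slide": [24, 43, 0], "turn": [0, 0, -2.1], "claw": 60}, {"slide": [24, 43, 0], "turn": [0, 0, -2.1], "claw": 60}])

```text
t: 1.85
eef_pos: [464.2, -147.2, 229.9]
tcp_rot: [3.141, -0.0, -0.002]
ft_force: [1.3, -0.6, 0.5]
opening: 0.6
grip_force: 0.0
```

Run:
```python
from h import *
c=snap('wrist','w1.png'); s=state(); print(s['eef_pos'],s['tcp_rot'],s['t'],s['ft_force'])
print(w2px(c,(463.5,-148.3,110)),w2px(c,(463,-148.5,30)))
```

```text
[ 465.91643229 -143.55866144  229.92018836] [-3.14074018e+00 -1.18823218e-03 -2.30745515e-03] 1.9 [0.13134726 1.91652538 0.3077896 ]
[324.84168316 195.69910257] [324.46992421 178.53881497]
```

View pics/w1.png

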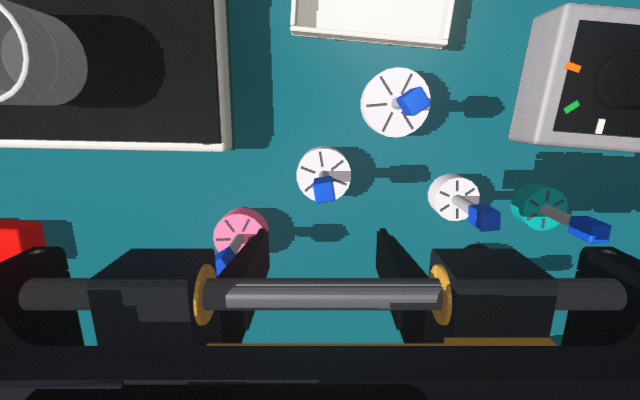

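Wrist view: mid insert drum at (324,174), large at (396,102), small at (454,197). Pink (241,235) and turquoise (540,207) are the look-alikes. I'll measure again with the arm at rest.

>>> jog_arm(targets=[{"slide": [0, -1, 0], "claw": 45}, {"slide": [0, 0, 0], "claw": 45}])

```text
validation failed for argument at $.ta...
```

```bash
cat >> h.py <<'E'
def drums(c,zt=30):
    "white discs -> (world centre at zt, size) ; blue handle rects"
    f=c['frame']; hsv=cv2.cvtColor(f,cv2.COLOR_BGR2HSV); out=[]
    m=((hsv[...,1]<45)&(hsv[...,2]>150)).astype(np.uint8)*255
    m=cv2.morphologyEx(m,cv2.MORPH_CLOSE,np.ones((7,7)))
    for k in cv2.findContours(m,cv2.RETR_EXTERNAL,cv2.CHAIN_APPROX_NONE)[0]:
        if len(k)<30: continue
        h=cv2.convexHull(k)
        e=cv2.fitEllipse(h if len(h)>5 else k)
        if max(e[1])<120 and min(e[1])/max(e[1])>.75: out.append(('disc',np.round(e[0]).tolist(),np.round(e[1],1).tolist(),px2w(c,e[0],zt).round(1)[:2].tolist()))
    b=cv2.inRange(hsv,(105,130,60),(125,255,255))
    for k in cv2.findContours(b,cv2.RETR_EXTERNAL,cv2.CHAIN_APPROX_NONE)[0]:
        if cv2.contourArea(k)<60: continue
        r=cv2.minAreaRect(k); q=cv2.boxPoints(r)
        w=[px2w(c,p,110) for p in q]; d=w[1]-w[0]
        out.append(('blue',np.round(r[0]).tolist(),np.round(r[1]).tolist(),px2w(c,r[0],105).round(1)[:2].tolist(),'yaw90',round(np.degrees(np.arctan2(d[1],d[0]))%90,1)))
    return out
E
python3 - <<'E'
from h import *
s=state();print(s['eef_pos'],s['tcp_rot'][2])
for n in('wrist','top'):
    c=snap(n); print(n)
    for o in drums(c): print(o)
E
```

```text
[ 465.91643229 -143.55866144  229.92018836] -0.0023074551478248218
wrist
('disc', [456.0, 198.0], [46.3, 51.8], [442.1, -291.7])
('disc', [327.0, 176.0], [54.4, 55.2], [467.8, -147.2])
('disc', [399.0, 104.0], [67.7, 72.0], [543.8, -222.4])
('blue', [223.0, 261.0], [11.0, 31.0], [401.5, -49.2], 'yaw90', np.float64(49.6))
('blue', [593.0, 231.0], [44.0, 24.0], [429.9, -389.0], 'yaw90', np.float64(78.8))
('blue', [488.0, 218.0], [32.0, 27.0], [442.4, -292.0], 'yaw90', np.float64(6.2))
('blue', [328.0, 191.0], [25.0, 20.0], [468.1, -147.0], 'yaw90', np.float64(8.1))
('blue', [418.0, 103.0], [24.0, 29.0], [542.9, -221.5], 'yaw90', np.float64(31.3))
top
('disc', [631.0, 205.0], [45.6, 53.0], [551.1, -872.2])
('disc', [260.0, 195.0], [32.0, 32.8], [593.3, 134.2])
('disc', [378.0, 69.0], [32.8, 36.4], [947.9, -197.8])
('blue', [468.0, 254.0], [7.0, 11.0], [425.0, -393.4], 'yaw90', np.float64(89.2))
```

>>> jog_arm(targets=[{"slide": [0, -1, 0], "turn": [0, 0, 8], "claw": 45}, {"slide": [0, 0, 0], "turn": [0, 0, 0], "claw": 45}])

```text
t: 2.25
eef_pos: [463.3, -150.4, 229.7]
tcp_rot: [3.141, 0.0, 0.138]
ft_force: [0.2, 0.1, 0.4]
opening: 0.469
grip_force: 0.0
```

Run:
```python
from h import *
s=state();print(s['eef_pos'],s['tcp_rot'][2])
c=snap('wrist'); 
for o in drums(c): print(o)
```

```text
[ 463.25492467 -150.41037195  229.69236035] 0.1376232767849852
('disc', [445.0, 213.0], [45.1, 51.0], [442.0, -291.9])
('disc', [321.0, 173.0], [54.4, 55.2], [467.9, -147.0])
('disc', [402.0, 112.0], [67.4, 71.2], [543.7, -222.1])
('blue', [566.0, 260.0], [29.0, 25.0], [431.0, -383.8], 'yaw90', np.float64(0.0))
('blue', [208.0, 240.0], [15.0, 29.0], [404.9, -51.7], 'yaw90', np.float64(7.9))
('blue', [473.0, 236.0], [25.0, 32.0], [442.9, -291.5], 'yaw90', np.float64(7.9))
('blue', [320.0, 188.0], [24.0, 19.0], [468.0, -147.1], 'yaw90', np.float64(7.9))
('blue', [421.0, 113.0], [24.0, 29.0], [542.9, -221.3], 'yaw90', np.float64(30.9))
```

>>> jog_arm(targets=[{"slide": [5, 3, -40], "turn": [0, 0, 0], "claw": 45}, {"slide": [0, 0, -50], "turn": [0, 0, 0], "claw": 45}, {"slide": [0, 0, -45], "turn": [0, 0, 0], "claw": 45}, {"slide": [0, 0, -17], "turn": [0, 0, 0], "claw": 45}, {"slide": [0, 0, 0], "turn": [0, 0, 0], "claw": 45}])

```text
t: 2.92
eef_pos: [467.9, -147.0, 76.7]
tcp_rot: [-3.14, 0.002, 0.136]
ft_force: [-0.4, 0.6, 0.3]
opening: 0.444
grip_force: 0.0
```

>>> jog_arm(targets=[{"slide": [0, 0, 0], "turn": [0, 0, 0], "claw": 0}, {"slide": [0, 0, 0], "turn": [0, 0, 0], "claw": 0}, {"slide": [0, 0, 0], "turn": [0, 0, 0], "claw": 0}, {"slide": [0, 0, 0], "turn": [0, 0, 0], "claw": 0}])

```text
t: 3.42
eef_pos: [468.9, -146.8, 78.2]
tcp_rot: [3.141, -0.001, 0.139]
ft_force: [-1.1, -1.0, 4.7]
opening: 0.186
grip_force: 30.0
```

>>> jog_arm(targets=[{"slide": [0, 0, 40], "turn": [0, 0, 0], "claw": 0}, {"slide": [0, 10, 57], "turn": [0, 0, 0], "claw": 0}, {"slide": [0, 30, 53], "turn": [0, 0, 0], "claw": 0}, {"slide": [5, 45, 0], "turn": [0, 0, 0], "claw": 0}, {"slide": [5, 45, 0], "turn": [0, 0, 0], "claw": 0}])

```text
t: 4.05
eef_pos: [478.4, -15.5, 228.4]
tcp_rot: [3.141, -0.001, 0.138]
ft_force: [0.5, -0.4, -2.5]
opening: 0.187
grip_force: 30.0
```

>>> jog_arm(targets=[{"slide": [5, 50, 0], "turn": [0, 0, 0], "claw": 0}, {"slide": [5, 50, 0], "turn": [0, 0, 0], "claw": 0}, {"slide": [5, 50, 0], "turn": [0, 0, 0], "claw": 0}, {"slide": [0, 25, 0], "turn": [0, 0, 0], "claw": 0}, {"slide": [0, 0, 0], "turn": [0, 0, 0], "claw": 0}])

```text
t: 4.68
eef_pos: [493.1, 159.7, 227.3]
tcp_rot: [3.142, 0.001, 0.141]
ft_force: [-0.7, 0.4, -2.0]
opening: 0.189
grip_force: 30.0
```

Run:
```python
from h import *
s=state();print(s['eef_pos'],s['tcp_rot'],s['ft_force'])
c=snap('wrist','w2.png'); 
for p in((587,221),(580,120)): print(w2px(c,(*p,115)))
```

```text
[493.08977358 159.68809373 227.34453994] [3.14154656e+00 7.86355312e-04 1.41454420e-01] [-0.70928516  0.36455515 -2.02038477]
[262.54859366  70.12023548]
[388.81359029  98.5148539 ]
```

View pics/w2.png

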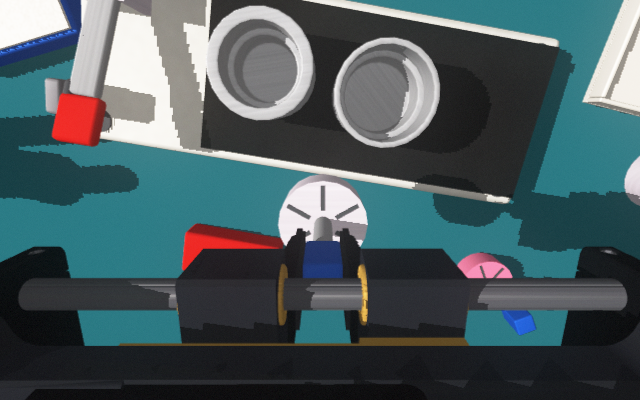

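The wrist view shows the left pot's rim at about (260,62), the right pot's at (387,92), the held drum at (323,213) and the lever pad at (79,119). I'll fit the circles.

```bash
cat >> h.py <<'E'
def rim(c,uv,z=115,R=60,lo=None):
    "outer rim circle near uv: Hough then ellipse fit of bright ring"
    g=cv2.GaussianBlur(cv2.cvtColor(c['frame'],cv2.COLOR_BGR2GRAY),(5,5),0)
    s=np.linalg.norm(w2px(c,px2w(c,uv,z)+[0,42,0])-uv)
    out=[]
    for rr in (42,37,32,27):
        r=s*rr/42
        h=cv2.HoughCircles(g,cv2.HOUGH_GRADIENT,1,200,param1=80,param2=10,minRadius=int(r*.95),maxRadius=int(r*1.06)+1) if False else None
        # radial-gradient search
        gx=cv2.Sobel(g,cv2.CV_32F,1,0);gy=cv2.Sobel(g,cv2.CV_32F,0,1); a=np.arange(0,2*np.pi,.04);best=(-1,)
        for du in np.arange(-12,12.5,.5):
            for dv in np.arange(-12,12.5,.5):
                for rs in (r*.98,r,r*1.02):
                    x=(uv[0]+du+rs*np.cos(a));y=(uv[1]+dv+rs*np.sin(a)); ok=(x>0)&(x<639)&(y>0)&(y<399)
                    xi=x[ok].round().astype(int);yi=y[ok].round().astype(int)
                    v=-(gx[yi,xi]*np.cos(a[ok])+gy[yi,xi]*np.sin(a[ok])); v=v if rr==42 else -v
                    sc=np.clip(v,0,150).sum()/len(a)
                    if sc>best[0]: best=(sc,uv[0]+du,uv[1]+dv,rs/r)
        out.append((rr,round(float(best[0]),1),best[1:],px2w(c,best[1:3],z).round(1)[:2].tolist()))
    return out
E
python3 - <<'E'
from h import *
c=snap('wrist')
for uv in((260,62),(387,92)):
    print(*rim(c,uv),sep='\n')
s=state();zd=s['eef_pos'][2]-77+30;print(zd,s['eef_pos'])
f=c['frame'][175:250,270:375]
hsv=cv2.cvtColor(f,cv2.COLOR_BGR2HSV); m=((hsv[...,1]<45)&(hsv[...,2]>170)).astype(np.uint8)
ys,xs=np.where(m); pts=np.array([(x,y) for x,y in zip(xs,ys)],np.int32); h=cv2.convexHull(pts)
e=cv2.fitEllipse(h); print('drum',e, px2w(c,(e[0][0]+270,e[0][1]+175),zd), )
l=px2w(c,(279,213),zd);r=px2w(c,(367,213),zd);print('diam',np.linalg.norm(l-r))
E
```

```text
(42, 117.7, (np.float64(257.5), np.float64(62.0), np.float64(1.0)), [592.5, 224.3])
(37, 69.7, (np.float64(263.0), np.float64(61.5), np.float64(0.9799999999999999)), [593.4, 220.1])
(32, 117.9, (np.float64(256.5), np.float64(63.0), np.float64(1.02)), [591.6, 225.0])
(27, 89.0, (np.float64(258.5), np.float64(70.5), np.float64(1.02)), [586.4, 223.0])
(42, 144.0, (np.float64(385.0), np.float64(92.0), np.float64(1.02)), [584.5, 122.8])
(37, 113.0, (np.float64(384.5), np.float64(92.0), np.float64(1.02)), [584.4, 123.2])
(32, 92.1, (np.float64(375.5), np.float64(93.5), np.float64(0.98)), [582.3, 130.0])
(27, 61.0, (np.float64(375.0), np.float64(80.5), np.float64(0.98)), [591.8, 132.1])
180.4735083680256 [493.31685705 158.01464774 227.47350837]
drum ((59.0963249206543, 38.51029968261719), (85.0732421875, 110.7064208984375), 56.261844635009766) [498.96296471 156.07494256 180.47350837]
diam 58.35017313531639
```

>>> jog_arm(targets=[{"slide": [33, 22, 0], "turn": [0, 0, 0], "claw": 0}, {"slide": [33, 22, 0], "turn": [0, 0, 0], "claw": 0}, {"slide": [33, 22, -10], "turn": [0, 0, 0], "claw": 0}, {"slide": [0, 0, -15], "turn": [0, 0, 0], "claw": 0}, {"slide": [0, 0, 0], "turn": [0, 0, 0], "claw": 0}])

```text
t: 5.4
eef_pos: [591.6, 223.0, 201.1]
tcp_rot: [3.141, 0.004, 0.138]
ft_force: [-0.7, 0.2, -2.1]
opening: 0.187
grip_force: 30.0
```

Run:
```python
from h import *
s=state();print(s['eef_pos'],s['tcp_rot'],s['ft_force'])
c=snap('wrist'); f=cv2.resize(c['frame'][100:300,170:470],None,fx=2.5,fy=2.5); cv2.imwrite('pics/w3.png',f)
```

```text
[591.64823355 222.98678304 201.14204818] [3.14091884 0.00351067 0.1379134 ] [-0.67363274  0.17147998 -2.06500791]
```

View pics/w3.png

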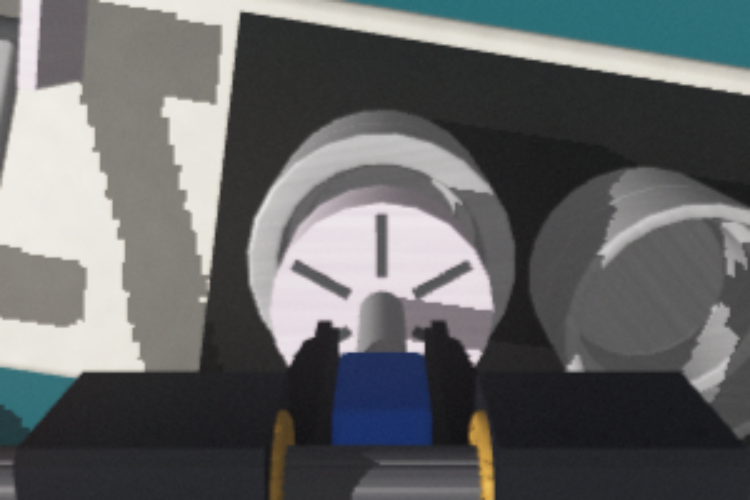

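Run:
```python
from h import *
c=snap('wrist'); y=c['R'].T@np.array([0,-1,0]); 
s=state();p=s['eef_pos'];zd=p[2]-77.5+30; yaw=s['tcp_rot'][2]
R=np.array([[np.cos(yaw),np.sin(yaw)],[-np.sin(yaw),np.cos(yaw)]])
g=lambda u,v,z:(R@(px2w(c,(170+u/2.5,100+v/2.5),z)-p)[:2]).round(1)
print('drum front',g(382,203,zd),'sides',g(271,330,zd),g(493,330,zd))
print('rim outer front',g(381,133,115),'inner',g(381,166,115),'sides',g(248,250,115),g(515,250,115))
```

```text
drum front [26.9  0.6] sides [-7.9 30.4] [ -7.9 -29.3]
rim outer front [40.   0.8] inner [30.   0.8] sides [ 3.6 42.2] [  3.6 -40.9]
```

>>> jog_arm(targets=[{"slide": [1, 0, -5], "turn": [0, 0, 0], "claw": 0}, {"slide": [0, 0, -8], "turn": [0, 0, 0], "claw": 0}, {"slide": [0, 0, -8], "turn": [0, 0, 0], "claw": 0}, {"slide": [0, 0, -8], "turn": [0, 0, 0], "claw": 0}, {"slide": [0, 0, 0], "turn": [0, 0, 0], "claw": 0}])

```text
t: 6.12
eef_pos: [593.3, 224.3, 172.8]
tcp_rot: [3.141, 0.001, 0.139]
ft_force: [-0.2, -1.0, -1.8]
opening: 0.193
grip_force: 30.0
```

>>> jog_arm(targets=[{"slide": [0, 0, -5], "turn": [0, 0, 0], "claw": 0}, {"slide": [0, 0, -4], "turn": [0, 0, 0], "claw": 0}, {"slide": [0, 0, 0], "turn": [0, 0, 0], "claw": 0}])

```text
t: 6.5
eef_pos: [593.5, 224.3, 164.3]
tcp_rot: [3.141, 0.001, 0.139]
ft_force: [-0.8, -0.4, -2.5]
opening: 0.188
grip_force: 30.0
```

>>> jog_arm(targets=[{"slide": [0, 0, 0], "turn": [0, 0, 0], "claw": 45}, {"slide": [0, 0, 0], "turn": [0, 0, 0], "claw": 45}, {"slide": [0, 0, 15], "turn": [0, 0, 0], "claw": 45}, {"slide": [0, 0, 30], "turn": [0, 0, 0], "claw": 45}, {"slide": [0, 0, 30], "turn": [0, 0, 0], "claw": 45}])

```text
t: 7.12
eef_pos: [593.7, 224.4, 241.7]
tcp_rot: [-3.142, -0.001, 0.139]
ft_force: [0.6, -1.1, 0.1]
opening: 0.452
grip_force: 0.0
```

>>> jog_arm(targets=[{"slide": [-20, -45, 0], "turn": [0, 0, 5], "claw": 45}, {"slide": [-20, -50, 0], "turn": [0, 0, 5], "claw": 45}, {"slide": [-20, -50, 0], "turn": [0, 0, 5], "claw": 45}, {"slide": [-20, -50, 0], "turn": [0, 0, 5], "claw": 45}, {"slide": [-20, -50, 0], "turn": [0, 0, 3], "claw": 45}])

```text
t: 7.75
eef_pos: [493.0, -22.1, 241.0]
tcp_rot: [3.14, -0.001, 0.543]
ft_force: [1.0, -0.5, -0.1]
opening: 0.45
grip_force: 0.0
```

>>> jog_arm(targets=[{"slide": [-10, -50, 0], "turn": [0, 0, 0], "claw": 45}, {"slide": [-10, -50, 0], "turn": [0, 0, 0], "claw": 45}, {"slide": [-5, -50, 0], "turn": [0, 0, 0], "claw": 45}, {"slide": [0, -50, 0], "turn": [0, 0, 0], "claw": 45}, {"slide": [0, 0, 0], "turn": [0, 0, 0], "claw": 45}])

```text
t: 8.38
eef_pos: [468.5, -223.5, 240.6]
tcp_rot: [3.14, -0.001, 0.537]
ft_force: [0.3, -0.3, 0.4]
opening: 0.448
grip_force: 0.0
```

Run:
```python
from h import *
s=state();print(s['eef_pos'],s['tcp_rot'][2])
c=snap('wrist','w4.png'); 
for o in drums(c): print(o)
```

```text
[ 468.53764515 -223.48064351  240.5629883 ] 0.5367299049860921
('disc', [362.0, 226.0], [42.2, 47.1], [441.4, -293.3])
('disc', [358.0, 117.0], [64.6, 66.7], [543.7, -222.9])
('disc', [422.0, 124.0], [62.0, 76.3], [573.1, -286.3])
('blue', [358.0, 330.0], [23.0, 22.0], [360.9, -329.4], 'yaw90', np.float64(30.7))
('blue', [119.0, 164.0], [23.0, 36.0], [396.7, -53.4], 'yaw90', np.float64(39.9))
('blue', [366.0, 119.0], [21.0, 22.0], [542.7, -222.4], 'yaw90', np.float64(34.7))
```

>>> jog_arm(targets=[{"slide": [40, 0, -10], "turn": [0, 0, 0], "claw": 45}, {"slide": [35, 0, -40], "turn": [0, 0, 0], "claw": 45}, {"slide": [0, 0, -50], "turn": [0, 0, 0], "claw": 45}, {"slide": [0, 0, -50], "turn": [0, 0, 0], "claw": 45}, {"slide": [0, 0, -13], "turn": [0, 0, 0], "claw": 45}])

```text
t: 9.05
eef_pos: [542.9, -218.9, 74.9]
tcp_rot: [-3.138, 0.002, 0.542]
ft_force: [-0.2, -0.1, 0.5]
opening: 0.45
grip_force: 0.0
```

>>> jog_arm(targets=[{"slide": [0, 0, 0], "turn": [0, 0, 0], "claw": 45}, {"slide": [0, 0, 0], "turn": [0, 0, 0], "claw": 0}, {"slide": [0, 0, 0], "turn": [0, 0, 0], "claw": 0}, {"slide": [0, 0, 0], "turn": [0, 0, 0], "claw": 0}, {"slide": [0, 0, 0], "turn": [0, 0, 0], "claw": 0}])

```text
t: 9.68
eef_pos: [544.0, -220.9, 77.4]
tcp_rot: [3.14, -0.001, 0.54]
ft_force: [0.8, 0.6, 5.4]
opening: 0.185
grip_force: 30.0
```

>>> jog_arm(targets=[{"slide": [0, 0, 30], "turn": [0, 0, 0], "claw": 0}, {"slide": [0, 0, 55], "turn": [0, 0, 0], "claw": 0}, {"slide": [0, 20, 50], "turn": [0, 0, -4], "claw": 0}, {"slide": [5, 50, 0], "turn": [0, 0, -4], "claw": 0}, {"slide": [5, 50, 0], "turn": [0, 0, -4], "claw": 0}])

```text
t: 10.3
eef_pos: [553.3, -99.6, 212.1]
tcp_rot: [3.141, -0.0, 0.327]
ft_force: [0.9, -0.3, -2.0]
opening: 0.187
grip_force: 30.0
```

>>> jog_arm(targets=[{"slide": [8, 50, 0], "turn": [0, 0, -4], "claw": 0}, {"slide": [8, 50, 0], "turn": [0, 0, -4], "claw": 0}, {"slide": [8, 50, 0], "turn": [0, 0, -3], "claw": 0}, {"slide": [6, 50, 0], "turn": [0, 0, 0], "claw": 0}, {"slide": [0, 23, 0], "turn": [0, 0, 0], "claw": 0}])

```text
t: 10.92
eef_pos: [583.2, 124.8, 211.2]
tcp_rot: [-3.141, 0.001, 0.141]
ft_force: [-1.6, 0.4, -0.8]
opening: 0.189
grip_force: 30.0
```

>>> jog_arm(targets=[{"slide": [0, 0, -5], "turn": [0, 0, 0], "claw": 0}, {"slide": [0, 0, 0], "turn": [0, 0, 0], "claw": 0}])

```text
t: 11.18
eef_pos: [583.2, 121.7, 205.9]
tcp_rot: [3.141, 0.002, 0.139]
ft_force: [0.2, -0.5, -2.4]
opening: 0.187
grip_force: 30.0
```

Run:
```python
from h import *
s=state();print(s['eef_pos'],s['tcp_rot'],s['ft_force'])
c=snap('wrist'); f=cv2.resize(c['frame'][100:300,170:470],None,fx=2.5,fy=2.5); cv2.imwrite('pics/w5.png',f)
```

```text
[583.17183577 121.71369357 205.93895092] [3.14136193e+00 1.57194862e-03 1.38767784e-01] [ 0.24232034 -0.52112801 -2.41187148]
```

View pics/w5.png

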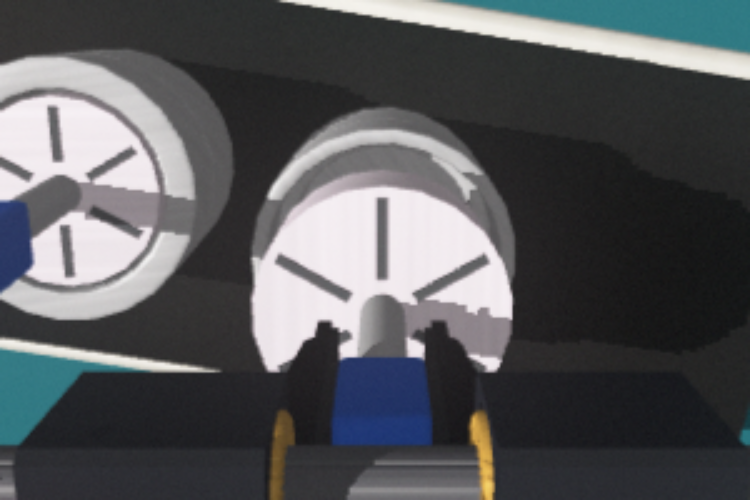

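The mid insert sits flush in the left pot. The large drum hovers over the right pot: front edge at crop (382,187), rim front at (385,128).

Run:
```python
from h import *
c=snap('wrist')
s=state();p=s['eef_pos'];zd=p[2]-77.5+30; yaw=s['tcp_rot'][2]
R=np.array([[np.cos(yaw),np.sin(yaw)],[-np.sin(yaw),np.cos(yaw)]])
G=lambda u,v,z:(R@(px2w(c,(u,v),z)-p)[:2]).round(1)
g=lambda u,v,z:G(170+u/2.5,100+v/2.5,z)
print('drum front',g(382,187,zd),'sides',g(252,310,zd),g(513,310,zd))
print('rim outer front',g(385,128,115),'inner',g(385,143,115),'sides',g(252,245,115),g(515,245,115))
from scipy.optimize import least_squares
# rim points: strong dark->bright edge along rays for outer rim upper arc
g8=cv2.GaussianBlur(cv2.cvtColor(c['frame'],cv2.COLOR_BGR2GRAY),(3,3),0).astype(int)
P=[]
c0=np.array([p[0]-1,p[1]])
for a in np.radians(np.arange(-60,61,4)):
    best=None
    prof=[]
    rs=np.arange(30,50,.25)
    for r in rs:
        u,v=w2px(c,(c0[0]+r*np.cos(a+yaw),c0[1]+r*np.sin(a+yaw),115)); prof.append(g8[int(round(v)),int(round(u))])
    prof=np.array(prof); d=prof[:-4]-prof[4:]; i=d.argmax(); P.append((round(np.degrees(a)),rs[i+2],d[i]))
print(P)
```

```text
drum front [31.2  0.9] sides [-2.3 35.7] [ -2.3 -34.2]
rim outer front [41.2 -0.1] inner [36.6 -0.1] sides [ 4.4 41.9] [  4.4 -41.1]
[(-60, np.float64(41.5), np.int64(43)), (-56, np.float64(40.5), np.int64(42)), (-52, np.float64(41.5), np.int64(40)), (-48, np.float64(41.5), np.int64(41)), (-44, np.float64(41.5), np.int64(68)), (-40, np.float64(41.25), np.int64(54)), (-36, np.float64(41.25), np.int64(59)), (-32, np.float64(41.75), np.int64(79)), (-28, np.float64(41.0), np.int64(70)), (-24, np.float64(41.25), np.int64(85)), (-20, np.float64(41.75), np.int64(87)), (-16, np.float64(41.75), np.int64(80)), (-12, np.float64(41.75), np.int64(84)), (-8, np.float64(42.0), np.int64(83)), (-4, np.float64(41.75), np.int64(73)), (0, np.float64(42.25), np.int64(72)), (4, np.float64(41.75), np.int64(72)), (8, np.float64(42.0), np.int64(66)), (12, np.float64(48.0), np.int64(68)), (16, np.float64(42.5), np.int64(62)), (20, np.float64(47.5), np.int64(69)), (24, np.float64(45.5), np.int64(54)), (28, np.float64(46.25), np.int64(68)), (32, np.float64(45.5), np.int64(61)), (36, np.float64(44.75), np.int64(91)), (40, np.float64(44.0), np.int64(78)), (44, np.float64(43.0), np.int64(93)), (48, np.float64(42.75), np.int64(90)), (52, np.float64(43.0), np.int64(100)), (56, np.float64(42.75), np.int64(142)), (60, np.float64(42.75), np.int64(132))]
```

>>> jog_arm(targets=[{"slide": [2.5, 0, -8], "turn": [0, 0, 0], "claw": 0}, {"slide": [0, 0, -8], "turn": [0, 0, 0], "claw": 0}, {"slide": [0, 0, -8], "turn": [0, 0, 0], "claw": 0}, {"slide": [0, 0, -7], "turn": [0, 0, 0], "claw": 0}, {"slide": [0, 0, 0], "turn": [0, 0, 0], "claw": 0}])

```text
t: 11.9
eef_pos: [585.8, 122.3, 175.0]
tcp_rot: [3.142, 0.001, 0.139]
ft_force: [0.4, 0.4, -1.5]
opening: 0.184
grip_force: 30.0
```

>>> jog_arm(targets=[{"slide": [0, 0, -6], "turn": [0, 0, 0], "claw": 0}, {"slide": [0, 0, -5], "turn": [0, 0, 0], "claw": 0}, {"slide": [0, 0, 0], "turn": [0, 0, 0], "claw": 0}, {"slide": [0, 0, 0], "turn": [0, 0, 0], "claw": 45}, {"slide": [0, 0, 0], "turn": [0, 0, 0], "claw": 45}])

```text
t: 12.52
eef_pos: [586.3, 122.4, 165.1]
tcp_rot: [3.141, -0.001, 0.139]
ft_force: [0.4, -0.0, -0.4]
opening: 0.345
grip_force: 0.0
```

>>> jog_arm(targets=[{"slide": [0, 0, 15], "turn": [0, 0, 0], "claw": 45}, {"slide": [0, 0, 30], "turn": [0, 0, 0], "claw": 45}, {"slide": [0, 0, 30], "turn": [0, 0, 0], "claw": 45}, {"slide": [-30, -50, 0], "turn": [0, 0, 0], "claw": 45}, {"slide": [-30, -50, 0], "turn": [0, 0, 0], "claw": 45}])

```text
t: 13.15
eef_pos: [525.5, 21.6, 241.0]
tcp_rot: [3.141, -0.002, 0.14]
ft_force: [0.9, -0.5, 0.4]
opening: 0.448
grip_force: 0.0
```

>>> jog_arm(targets=[{"slide": [-30, -50, 0], "turn": [0, 0, 0], "claw": 45}, {"slide": [-30, -50, 0], "turn": [0, 0, 0], "claw": 45}, {"slide": [-30, -50, 0], "turn": [0, 0, 0], "claw": 45}, {"slide": [-5, -50, 0], "turn": [0, 0, 0], "claw": 45}, {"slide": [0, -50, 0], "turn": [0, 0, 0], "claw": 45}])

```text
t: 13.78
eef_pos: [430.7, -229.5, 241.3]
tcp_rot: [3.14, -0.002, 0.138]
ft_force: [1.1, 0.6, -0.2]
opening: 0.449
grip_force: 0.0
```

>>> jog_arm(targets=[{"slide": [0, -40, 0], "turn": [0, 0, 0], "claw": 45}, {"slide": [0, 0, 0], "turn": [0, 0, 0], "claw": 45}])

```text
t: 14.02
eef_pos: [431.0, -269.9, 240.5]
tcp_rot: [3.14, -0.001, 0.136]
ft_force: [0.1, 1.4, -0.0]
opening: 0.452
grip_force: 0.0
```

Run:
```python
from h import *
s=state();print(s['eef_pos'],s['tcp_rot'][2])
c=snap('wrist','w6.png'); 
for o in drums(c): print(o)
t=snap('top')['frame']; a=cv2.resize(t[160:240,140:290],None,fx=3,fy=3); b=cv2.resize(c['frame'],None,fx=.75,fy=.75)
o=np.zeros((a.shape[0]+b.shape[0],max(a.shape[1],b.shape[1]),3),np.uint8); o[:a.shape[0],:a.shape[1]]=a; o[a.shape[0]:,:b.shape[1]]=b
cv2.imwrite('pics/m7.png',o)
```

```text
[ 431.01083784 -269.94605601  240.4720635 ] 0.13594957521818696
('disc', [346.0, 170.0], [44.8, 46.0], [440.7, -295.2])
('disc', [350.0, 23.0], [10.5, 12.5], [590.4, -275.4])
('blue', [453.0, 210.0], [29.0, 24.0], [429.3, -392.3], 'yaw90', np.float64(89.0))
('blue', [87.0, 196.0], [21.0, 39.0], [396.7, -55.2], 'yaw90', np.float64(29.6))
('blue', [352.0, 184.0], [21.0, 24.0], [441.1, -295.4], 'yaw90', np.float64(8.6))
```

View pics/m7.png

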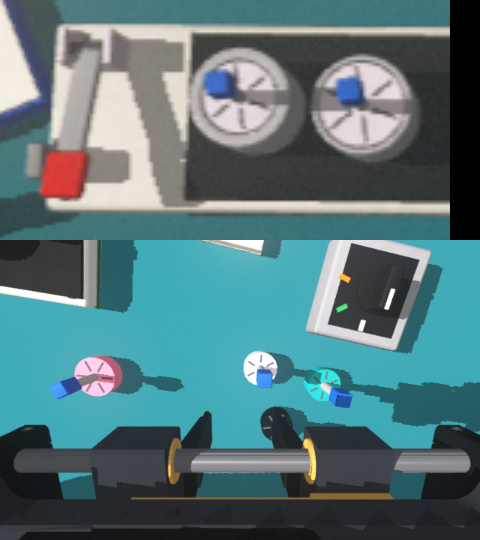

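Both pots are nested in the top view. The small insert is at wrist (346,170), clear of the black and turquoise look-alikes.

>>> jog_arm(targets=[{"slide": [10, -25, -20], "turn": [0, 0, 0], "claw": 40}, {"slide": [0, 0, -50], "turn": [0, 0, 0], "claw": 40}, {"slide": [0, 0, -50], "turn": [0, 0, 0], "claw": 40}, {"slide": [0, 0, -43], "turn": [0, 0, 0], "claw": 40}, {"slide": [0, 0, 0], "turn": [0, 0, 0], "claw": 40}])

```text
t: 14.75
eef_pos: [440.4, -290.8, 75.2]
tcp_rot: [-3.138, 0.003, 0.14]
ft_force: [-0.3, 0.0, 0.4]
opening: 0.399
grip_force: 0.0
```

>>> jog_arm(targets=[{"slide": [0, 0, 0], "turn": [0, 0, 0], "claw": 0}, {"slide": [0, 0, 0], "turn": [0, 0, 0], "claw": 0}, {"slide": [0, 0, 0], "turn": [0, 0, 0], "claw": 0}, {"slide": [0, 0, 0], "turn": [0, 0, 0], "claw": 0}])

```text
t: 15.25
eef_pos: [441.4, -292.9, 77.8]
tcp_rot: [3.14, -0.001, 0.139]
ft_force: [-0.7, 0.5, 9.2]
opening: 0.189
grip_force: 30.0
```

>>> jog_arm(targets=[{"slide": [0, 0, 40], "turn": [0, 0, 0], "claw": 0}, {"slide": [10, 5, 45], "turn": [0, 0, 0], "claw": 0}, {"slide": [45, 20, 0], "turn": [0, 0, 0], "claw": 0}, {"slide": [45, 20, 0], "turn": [0, 0, 0], "claw": 0}, {"slide": [45, 20, 0], "turn": [0, 0, 0], "claw": 0}])

```text
t: 15.88
eef_pos: [587.2, -226.9, 162.0]
tcp_rot: [3.141, 0.0, 0.139]
ft_force: [-0.2, -1.3, -1.4]
opening: 0.185
grip_force: 30.0
```

>>> jog_arm(targets=[{"slide": [45, 15, 0], "turn": [0, 0, 0], "claw": 0}, {"slide": [38, 13, 0], "turn": [0, 0, 0], "claw": 0}, {"slide": [0, 0, -45], "turn": [0, 0, 0], "claw": 0}, {"slide": [0, 0, -20], "turn": [0, 0, 0], "claw": 0}, {"slide": [0, 0, 0], "turn": [0, 0, 0], "claw": 0}])

```text
t: 16.5
eef_pos: [668.1, -199.7, 95.4]
tcp_rot: [-3.14, 0.003, 0.138]
ft_force: [0.5, -0.6, -2.6]
opening: 0.187
grip_force: 30.0
```

>>> jog_arm(targets=[{"slide": [0, 0, -8], "turn": [0, 0, 0], "claw": 0}, {"slide": [0, 0, -6], "turn": [0, 0, 0], "claw": 0}, {"slide": [0, 0, 0], "turn": [0, 0, 0], "claw": 0}])

```text
t: 16.88
eef_pos: [669.1, -199.9, 83.1]
tcp_rot: [3.141, -0.0, 0.139]
ft_force: [0.5, -0.1, -2.7]
opening: 0.185
grip_force: 30.0
```

>>> jog_arm(targets=[{"slide": [0, 0, 0], "turn": [0, 0, 0], "claw": 40}, {"slide": [0, 0, 0], "turn": [0, 0, 0], "claw": 40}, {"slide": [0, 0, 30], "turn": [0, 0, 0], "claw": 40}, {"slide": [0, 0, 60], "turn": [0, 0, 0], "claw": 40}, {"slide": [0, 0, 60], "turn": [0, 0, 0], "claw": 40}])

```text
t: 17.5
eef_pos: [668.9, -199.6, 234.4]
tcp_rot: [-3.141, 0.0, 0.139]
ft_force: [0.5, -0.6, -0.2]
opening: 0.4
grip_force: 0.0
```

>>> jog_arm(targets=[{"slide": [-17, 48, 3], "turn": [0, 0, 0], "claw": 0}, {"slide": [-17, 48, 3], "turn": [0, 0, 0], "claw": 0}, {"slide": [-17, 48, 3], "turn": [0, 0, 0], "claw": 0}, {"slide": [-17, 48, 0], "turn": [0, 0, 0], "claw": 0}, {"slide": [-17, 48, 0], "turn": [0, 0, 0], "claw": 0}])

```text
t: 18.12
eef_pos: [583.4, 41.8, 242.2]
tcp_rot: [3.141, -0.001, 0.139]
ft_force: [0.7, 0.8, -0.1]
opening: 0.005
grip_force: 0.0
```

>>> jog_arm(targets=[{"slide": [-17, 48, 0], "turn": [0, 0, 0], "claw": 0}, {"slide": [-17, 48, 0], "turn": [0, 0, 0], "claw": 0}, {"slide": [-17, 48, 0], "turn": [0, 0, 0], "claw": 0}, {"slide": [-17, 48, 0], "turn": [0, 0, 0], "claw": 0}, {"slide": [-17, 48, 0], "turn": [0, 0, 0], "claw": 0}])

```text
t: 18.75
eef_pos: [498.4, 281.9, 242.1]
tcp_rot: [-3.141, -0.001, 0.139]
ft_force: [0.2, 0.2, 0.6]
opening: 0.003
grip_force: 0.0
```

>>> jog_arm(targets=[{"slide": [-17, 48, 0], "turn": [0, 0, 0], "claw": 0}, {"slide": [0, 0, 0], "turn": [0, 0, 0], "claw": 0}, {"slide": [0, 0, 0], "turn": [0, 0, 0], "claw": 0}])

```text
t: 19.12
eef_pos: [482.1, 328.1, 241.8]
tcp_rot: [3.141, -0.0, 0.139]
ft_force: [0.6, 0.2, 0.6]
opening: 0.004
grip_force: 0.0
```

```bash
cat >> h.py <<'E'
def redpad(c,z):
    hsv=cv2.cvtColor(c['frame'],cv2.COLOR_BGR2HSV); m=((hsv[...,0]<8)|(hsv[...,0]>172))&(hsv[...,1]>150)&(hsv[...,2]>90)
    for k in cv2.findContours(m.astype(np.uint8),cv2.RETR_EXTERNAL,cv2.CHAIN_APPROX_NONE)[0]:
        if cv2.contourArea(k)>150:
            r=cv2.minAreaRect(k); print('red',np.round(r[0]),np.round(r[1]),px2w(c,r[0],z).round(1))
E
python3 - <<'E'
from h import *
s=state();print(s['eef_pos'],s['tcp_rot'][2])
c=snap('wrist'); redpad(c,110)
t=snap('top')['frame']; a=cv2.resize(t[120:240,300:500],None,fx=3,fy=3); b=cv2.resize(c['frame'],None,fx=.75,fy=.75)
o=np.zeros((a.shape[0]+b.shape[0],max(a.shape[1],b.shape[1]),3),np.uint8); o[:a.shape[0],:a.shape[1]]=a; o[a.shape[0]:,:b.shape[1]]=b
cv2.imwrite('pics/m8.png',o[:,:800])
E
```

```text
[482.11215275 328.07579641 241.78721232] 0.1394138896351369
red [377. 246.] [93. 18.] [437.2 270.7 110. ]
red [284. 134.] [38. 46.] [528.4 369.1 110. ]
```

View pics/m8.png

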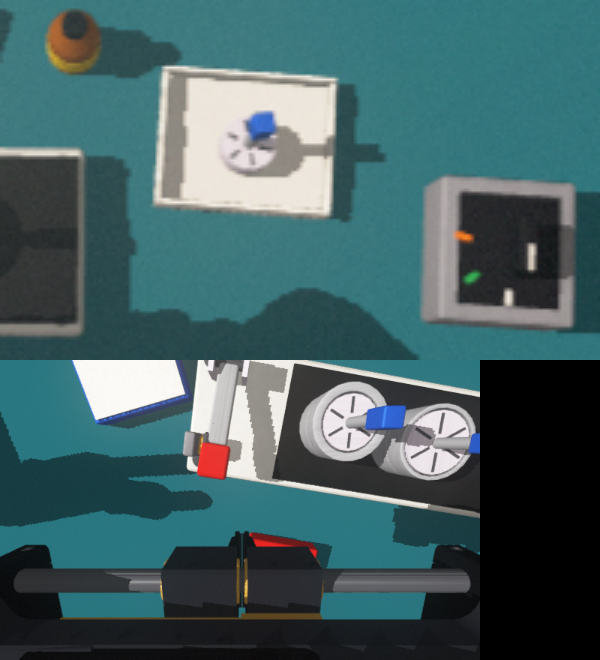

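Tray view: the spare stands upright in the tray at (250,145). The pad is at wrist pixel (284,134), about (529,369). Now pressing the lever.

>>> jog_arm(targets=[{"slide": [24, 20, -20], "turn": [0, 0, 0], "claw": 0}, {"slide": [24, 20, -50], "turn": [0, 0, 0], "claw": 0}, {"slide": [0, 0, -40], "turn": [0, 0, 0], "claw": 0}, {"slide": [0, 0, -15], "turn": [0, 0, 0], "claw": 0}, {"slide": [0, 0, 0], "turn": [0, 0, 0], "claw": 0}])

```text
t: 19.85
eef_pos: [530.5, 367.6, 116.8]
tcp_rot: [3.141, 0.0, 0.138]
ft_force: [0.5, 0.6, 0.7]
opening: 0.006
grip_force: 0.0
```

>>> jog_arm(targets=[{"slide": [0, 0, -10], "turn": [0, 0, 0], "claw": 0}, {"slide": [0, 0, -10], "turn": [0, 0, 0], "claw": 0}, {"slide": [0, 0, 0], "turn": [0, 0, 0], "claw": 0}])

```text
t: 20.23
eef_pos: [530.1, 368.4, 96.7]
tcp_rot: [-3.142, -0.0, 0.139]
ft_force: [-0.8, -0.8, 4.6]
opening: 0.002
grip_force: 1.7
```

>>> jog_arm(targets=[{"slide": [0, 0, -8], "turn": [0, 0, 0], "claw": 0}, {"slide": [0, 0, -8], "turn": [0, 0, 0], "claw": 0}, {"slide": [0, 0, 0], "turn": [0, 0, 0], "claw": 0}])

```text
t: 20.6
eef_pos: [529.9, 368.3, 80.4]
tcp_rot: [3.141, 0.0, 0.139]
ft_force: [-0.0, -0.1, -0.6]
opening: 0.006
grip_force: 0.0
```

>>> jog_arm(targets=[{"slide": [0, 0, -4], "turn": [0, 0, 0], "claw": 0}, {"slide": [0, 0, -3], "turn": [0, 0, 0], "claw": 0}, {"slide": [0, 0, 0], "turn": [0, 0, 0], "claw": 0}])

```text
t: 20.98
eef_pos: [530.1, 368.5, 73.7]
tcp_rot: [-3.141, -0.0, 0.139]
ft_force: [-3.1, 2.5, 4.8]
opening: 0.005
grip_force: 2.4
```

>>> jog_arm(targets=[{"slide": [0, 0, 20], "turn": [0, 0, 0], "claw": 0}, {"slide": [0, 0, 50], "turn": [0, 0, 0], "claw": 0}, {"slide": [0, 0, 50], "turn": [0, 0, 0], "claw": 0}, {"slide": [-48, -41, 48], "turn": [0, 0, 0], "claw": 0}, {"slide": [0, 0, 0], "turn": [0, 0, 0], "claw": 0}])

```text
t: 21.6
eef_pos: [491.6, 335.1, 234.7]
tcp_rot: [-3.141, -0.004, 0.139]
ft_force: [0.6, -0.4, -0.8]
opening: 0.005
grip_force: 0.0
```

Run:
```python
from h import *
s=state();print(s['eef_pos'],s['tcp_rot'][2])
c=snap('wrist'); redpad(c,78); redpad(c,110); print(w2px(c,(527,369,78)),w2px(c,(531,369,110)))
cv2.imwrite('pics/pd.png',cv2.resize(c['frame'][0:220,180:480],None,fx=2,fy=2))
```

```text
[491.62396642 335.10755387 234.74169562] 0.13865245468481469
red [293. 150.] [35. 41.] [522.7 369.2  78. ]
red [293. 150.] [35. 41.] [526.5 366.9 110. ]
[293.3730679 145.6250682] [290.82978823 144.5824927 ]
```

View pics/pd.png

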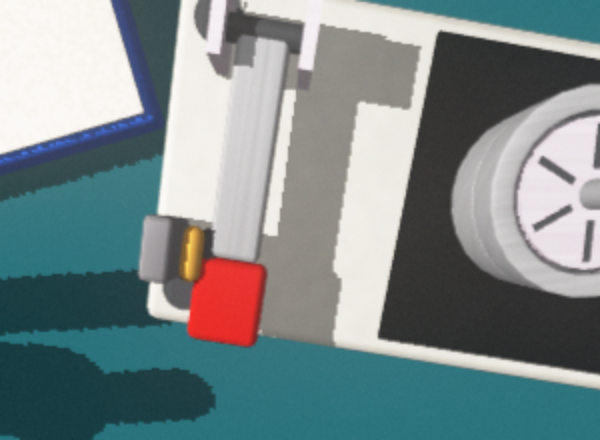

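The lever is down: the pad sits at crop (227,303), below the yellow latch, and the view is consistent with its held position. On to the selector.

>>> jog_arm(targets=[{"slide": [0, -50, 0], "turn": [0, 0, -3], "claw": 0}, {"slide": [0, -50, 0], "turn": [0, 0, -3], "claw": 0}, {"slide": [0, -50, 0], "turn": [0, 0, -3], "claw": 40}, {"slide": [0, -50, 0], "turn": [0, 0, -3], "claw": 40}, {"slide": [0, -50, 0], "turn": [0, 0, 0], "claw": 40}])

```text
t: 22.28
eef_pos: [492.6, 84.4, 230.3]
tcp_rot: [3.141, 0.001, -0.071]
ft_force: [1.5, -0.2, -0.2]
opening: 0.264
grip_force: 0.0
```

>>> jog_arm(targets=[{"slide": [0, -50, 0], "turn": [0, 0, 0], "claw": 40}, {"slide": [0, -50, 0], "turn": [0, 0, 0], "claw": 40}, {"slide": [0, -50, 0], "turn": [0, 0, 0], "claw": 40}, {"slide": [0, -50, 0], "turn": [0, 0, 0], "claw": 40}, {"slide": [0, -50, 0], "turn": [0, 0, 0], "claw": 40}])

```text
t: 22.9
eef_pos: [492.5, -166.0, 230.3]
tcp_rot: [-3.141, 0.001, -0.071]
ft_force: [0.8, 0.8, -0.9]
opening: 0.401
grip_force: 0.0
```

>>> jog_arm(targets=[{"slide": [0, -50, 0], "turn": [0, 0, 0], "claw": 40}, {"slide": [0, -50, 0], "turn": [0, 0, 0], "claw": 40}, {"slide": [0, -50, 0], "turn": [0, 0, 0], "claw": 40}, {"slide": [0, -50, 0], "turn": [0, 0, 0], "claw": 40}, {"slide": [0, -50, 0], "turn": [0, 0, 0], "claw": 40}])

```text
t: 23.52
eef_pos: [492.3, -416.1, 229.7]
tcp_rot: [-3.141, 0.002, -0.071]
ft_force: [0.2, -0.3, 0.5]
opening: 0.399
grip_force: 0.0
```

>>> jog_arm(targets=[{"slide": [0, 0, 0], "turn": [0, 0, 0], "claw": 40}, {"slide": [0, 0, 0], "turn": [0, 0, 0], "claw": 40}])

```text
t: 23.78
eef_pos: [492.2, -413.8, 230.0]
tcp_rot: [-3.14, 0.002, -0.071]
ft_force: [-0.4, 0.4, 0.8]
opening: 0.397
grip_force: 0.0
```

Run:
```python
from h import *
s=state();print(s['eef_pos'],s['tcp_rot'][2])
c=snap('wrist'); cv2.imwrite('pics/sel.png',cv2.resize(c['frame'][0:220,180:480],None,fx=2.5,fy=2.5,interpolation=cv2.INTER_CUBIC))
```

```text
[ 492.20970135 -413.818139    230.00253515] -0.07085002964897624
```

View pics/sel.png

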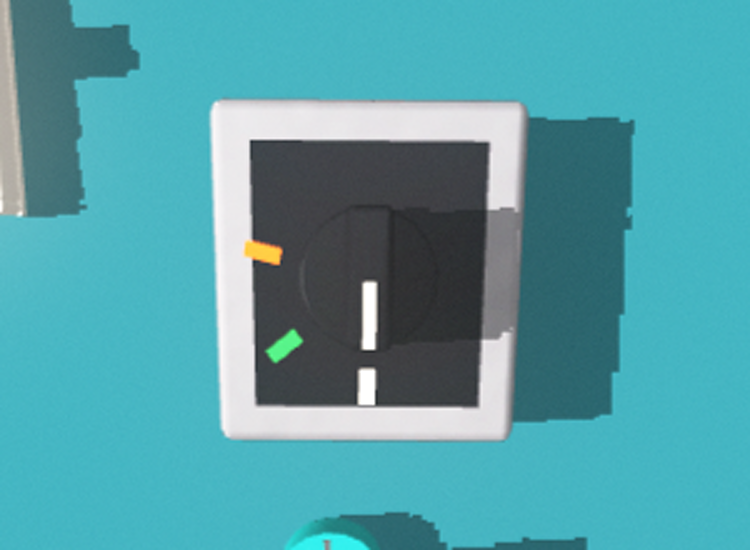

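The crop shows the knob bar centred at (370,278), pointer line from (370,283) to (368,350), white mark at (367,387), green at (284,346) and orange at (263,252).

Run:
```python
from h import *
c=snap('wrist'); g=lambda u,v,z:px2w(c,((u+.5)/2.5-.5+180,(v+.5)/2.5-.5),z)[:2].round(1)
print('bar',g(370.5,278,103),'disc',g(369,276,73),'corners',g(353,205,103),g(390,205,103),g(388,350,103),g(350,350,103))
a,b=g(370,283,103),g(368,350,103); d=a-b; print('yaw',np.degrees(np.arctan2(d[1],d[0])))
print('white',g(367,387,56),'green',g(284,346,56),'or',g(263,252,56)); print(state()['joints'])
```

```text
bar [ 562.6 -421.7] disc [ 563.2 -421.6] corners [ 586.2 -417.5] [ 585.4 -429.7] [ 538.3 -426.1] [ 539.2 -413.1]
yaw -5.379701599125332
white [ 520.1 -418.2] green [ 538.6 -386.4] or [ 575.  -381.6]
[-8.00606993e-01  5.02571355e-01  1.49148179e+00 -3.45818006e-05
  1.14843627e+00  8.39866494e-01]
```

>>> jog_arm(targets=[{"slide": [40, -4, 0], "turn": [0, 0, -0.7], "claw": 40}, {"slide": [31, -4, -40], "turn": [0, 0, 0], "claw": 40}, {"slide": [0, 0, -50], "turn": [0, 0, 0], "claw": 40}, {"slide": [0, 0, -45], "turn": [0, 0, 0], "claw": 40}, {"slide": [0, 0, 0], "turn": [0, 0, 0], "claw": 40}])

```text
t: 24.5
eef_pos: [562.5, -419.9, 93.6]
tcp_rot: [-3.138, 0.005, -0.081]
ft_force: [-0.2, -0.7, -0.0]
opening: 0.401
grip_force: 0.0
```

>>> jog_arm(targets=[{"slide": [0, 0, -18], "turn": [0, 0, 0], "claw": 40}, {"slide": [0, 0, 0], "turn": [0, 0, 0], "claw": 40}, {"slide": [0, 0, 0], "turn": [0, 0, 0], "claw": 40}])

```text
t: 24.88
eef_pos: [563.6, -422.2, 79.7]
tcp_rot: [3.14, -0.001, -0.083]
ft_force: [0.5, 1.0, 0.6]
opening: 0.4
grip_force: 0.0
```

>>> jog_arm(targets=[{"slide": [0, 0, -2], "turn": [0, 0, 0], "claw": 0}, {"slide": [0, 0, 0], "turn": [0, 0, 0], "claw": 0}, {"slide": [0, 0, 0], "turn": [0, 0, 0], "claw": 0}, {"slide": [0, 0, 0], "turn": [0, 0, 0], "claw": 0}])

```text
t: 25.38
eef_pos: [563.2, -422.9, 76.8]
tcp_rot: [3.14, -0.001, -0.083]
ft_force: [-0.2, -5.3, -0.3]
opening: 0.166
grip_force: 30.0
```

>>> jog_arm(targets=[{"slide": [0, -1, -3], "turn": [0, 0, 0], "claw": 0}, {"slide": [0, 0, -4], "turn": [0, 0, 0], "claw": 0}, {"slide": [0, 0, -3], "turn": [0, 0, 0], "claw": 0}, {"slide": [0, 0, 0], "turn": [0, 0, 0], "claw": 0}])

```text
t: 25.88
eef_pos: [563.3, -423.1, 67.7]
tcp_rot: [3.141, -0.001, -0.083]
ft_force: [-3.2, 1.4, 12.9]
opening: 0.167
grip_force: 30.0
```

>>> jog_arm(targets=[{"slide": [0, 0, 0], "turn": [0, 0, -8.6], "claw": 0}, {"slide": [0, 0, 0], "turn": [0, 0, -8.6], "claw": 0}, {"slide": [0, 0, 0], "turn": [0, 0, -8.6], "claw": 0}, {"slide": [0, 0, 0], "turn": [0, 0, -8.6], "claw": 0}, {"slide": [0, 0, 0], "turn": [0, 0, -8.6], "claw": 0}])

```text
t: 26.5
eef_pos: [562.9, -423.8, 67.7]
tcp_rot: [3.14, -0.001, -0.838]
ft_force: [-6.8, -2.7, 11.4]
opening: 0.168
grip_force: 30.0
```

>>> jog_arm(targets=[{"slide": [0, 0, 0], "turn": [0, 0, -8.6], "claw": 0}, {"slide": [0, 0, 0], "turn": [0, 0, 0], "claw": 0}, {"slide": [0, 0, 0], "turn": [0, 0, 0], "claw": 0}])

```text
t: 26.88
eef_pos: [562.8, -423.9, 67.7]
tcp_rot: [3.141, -0.001, -0.983]
ft_force: [-6.9, -3.8, 11.7]
opening: 0.166
grip_force: 30.0
```

>>> jog_arm(targets=[{"slide": [0, 0, 4], "turn": [0, 0, 0], "claw": 0}, {"slide": [0, 0, 4], "turn": [0, 0, 0], "claw": 0}, {"slide": [0, 0, 0], "turn": [0, 0, 0], "claw": 0}])

```text
t: 27.25
eef_pos: [562.7, -423.9, 75.0]
tcp_rot: [3.14, -0.001, -0.983]
ft_force: [-3.8, -5.9, 3.6]
opening: 0.165
grip_force: 30.0
```

>>> jog_arm(targets=[{"slide": [0, 0, 1], "turn": [0, 0, 0], "claw": 0}, {"slide": [0, 0, 0], "turn": [0, 0, 0], "claw": 40}, {"slide": [0, 0, 0], "turn": [0, 0, 0], "claw": 40}, {"slide": [0, 0, 0], "turn": [0, 0, 0], "claw": 40}, {"slide": [0, 0, 30], "turn": [0, 0, 0], "claw": 40}])

```text
t: 27.88
eef_pos: [562.5, -422.0, 103.4]
tcp_rot: [3.141, 0.005, -0.983]
ft_force: [0.6, -0.6, 0.6]
opening: 0.399
grip_force: 0.0
```

>>> jog_arm(targets=[{"slide": [0, 0, 50], "turn": [0, 0, 0], "claw": 40}, {"slide": [0, 0, 50], "turn": [0, 0, 0], "claw": 40}, {"slide": [-50, -20, 30], "turn": [0, 0, 0], "claw": 40}, {"slide": [-50, -20, 0], "turn": [0, 0, 0], "claw": 40}, {"slide": [-30, -30, 0], "turn": [0, 0, 0], "claw": 40}])

```text
t: 28.5
eef_pos: [431.6, -493.0, 236.4]
tcp_rot: [-3.142, -0.001, -0.983]
ft_force: [1.6, -1.4, -0.3]
opening: 0.401
grip_force: 0.0
```

Run:
```python
from h import *
s=state();print(s['eef_pos'],s['ft_force'],s['t'])
f=snap('top')['frame']; cv2.imwrite('pics/fin.png',cv2.resize(f[120:300,140:510],None,fx=2.15,fy=2.15,interpolation=cv2.INTER_CUBIC))
```

```text
[ 431.63637536 -492.99613109  236.35162068] [ 1.63228389 -1.36764231 -0.2948983 ] 28.5
```

View pics/fin.png

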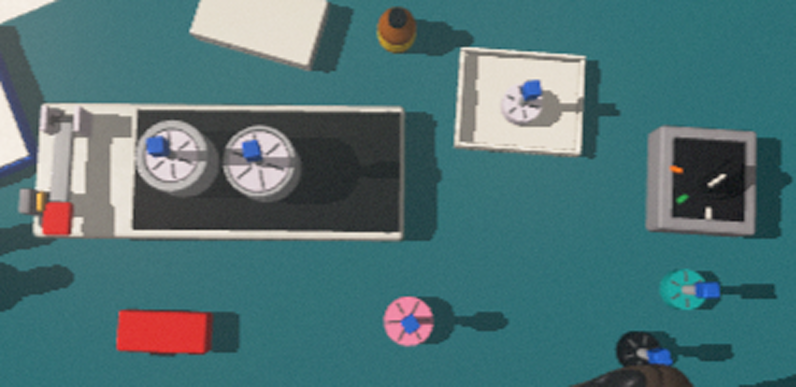

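The final top view shows both pots loaded, the spare upright in the tray, the lever held down and the pointer at the green mark. Bystanders and look-alikes haven't moved.

>>> jog_arm(targets=[{"slide": [0, 0, 0], "turn": [0, 0, 0], "claw": 40}, {"slide": [0, 0, 0], "turn": [0, 0, 0], "claw": 40}])

```text
t: 28.8
eef_pos: [434.0, -492.3, 235.3]
tcp_rot: [-3.141, 0.0, -0.983]
ft_force: [-0.2, 1.1, -0.2]
opening: 0.402
grip_force: 0.0
```

```bash
python3 -c "
from cell import *
print(job_done())"
```

```text
the job is handed in; nothing more can be done
None
```

I handed the job in at 28.8 s on the robot's clock; no verdict came back, but the last pictures show both pots loaded with their inserts flush, the spare upright in the tray, the lever held down, and the selector out at the green mark.

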